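Slide the mould half under the clamp bridge

TASK

Push the white plaster mould half across the bench with your fingertips, in under the low blue clamp bridge from its open side, until it sits fully home and square against both yellow bumpers, midway between the bridge's two posts. It must stay flat on the bench all the way, never lifted or tipped, and must not knock or jam against the bridge. Leave the cup, the brass sleeve and the small mould where they stand, and finish with the hand clear.

Things in the scene. Friction and masses are not known exactly. Their poses are not given: they have to be found in the camera images.
- mould: Loose plaster mould half to push, 0.5-0.8 kg, slides at 3-7 N. White slab 120 (its x) x 140 (y) x 28 mm high, upright corners cut 12 mm at 45 deg; on top a brown round clay form 84 mm across, 12 mm high (40 mm in all) and 4 red studs. Origin: centre of underside, z up. Starts before the bridge, up to 45 mm off its middle line, x axis within 0.35 rad of the bridge's.
- bridge: Fixed clamp bridge: blue beam 260 (y) x 35 (x) mm, underside 46, top 59 mm above the bench (nuts to 63), on dark posts 35 x 30 mm at y = +-110 mm; 190 mm clear between posts, 186 between their foot plates (75 mm in x, 8 high). Origin: on the bench under the beam's middle. x points the way the mould goes in. Mould home and centred: its origin and x axis coincide with these.
- stop: Fixed stop beyond the bridge, same axes: dark steel bar 150 mm long, 22 mm high, with two yellow round bumpers 18 mm across, 12 mm above the bench, at y = +-45 mm. Origin: on the bench midway between the bumpers, in the plane of their faces, 60 mm beyond the bridge's origin.
- cup: Bystander: loose steel cup 68 mm across, 60 mm high. Origin: centre of its underside. All bystanders stand 23 to 27 cm to the sides of the bridge's middle line.
- sleeve: Bystander: loose upright brass sleeve 40 mm across, 58 mm high. Origin: centre of its underside.
- small_mould: Bystander: loose small white plaster mould 90 x 60 mm, 30 mm high, with a brown clay strip. Origin: centre of its underside.
Not all that is in view belongs to the job. What is shaped like the mould but turquoise is not meant.

How it is judged:
By the outcome, as a careful person would: the job done as asked, in the order asked, and still so for the second after the job is handed in, with the robot touching nothing.
It also fails if it takes over 61 s, if anything falls off the work surface, if the arm or the gripper's body presses on something with over 40 N, if the wrist force passes 120 N, or if a joint passes its speed limit or range.

ROBOT

A 6-joint arm with a two-finger parallel gripper is mounted at the origin on the work surface. World frame = base frame: x ahead of the robot, y to its left, z up, the work surface at z = 0. Lengths are in m, angles in rad, forces in N, time in s.
With the tool pointing down it reaches from about 0.375 to 0.925 m from the base axis. Payload 5.7 kg.
Tool frame: the origin (TCP) lies midway between the tips of the shut fingers; the grasp point (between the pads) lies 19 mm behind it; y points along the fingers, z is the direction in which the jaws open and shut, and the axes are right-handed (so a half turn about y gives the same grasp; the last joint's range is limited). The gripper opens to 88 mm and grips with 3 to 60 N. Pads are 20 mm wide; open, the fingers measure 115 mm over their backs; the gripper's body (75 mm by 178 mm) begins 61 mm behind the grasp point.
Start: joints at [-1.371, 0.359, 1.51, -0, 1.272, -0.115], TCP at [0.186, -0.57, 0.223] pointing down, gripper open.
Joint ranges: [-2.97, 2.97], [-1.01, 2.36], [0.21, 2.38], [-0.96, 4.11], [0.2, 2.71], [-2.98, 2.98]. Speed limits (rad/s): [2.39, 2.39, 3.14, 3.14, 3.14, 3.14].

INTERFACE

Orientations are given as a unit quaternion [x, y, z, w].
In Python, from cell import r gives the robot as it stands. The module is installed in compiled form; this text tells all that it offers.
- The arm moves only by the shell command python3 -m creep 'ROWS' [OPENING] [FORCE]. ROWS is JSON, a list of rows, each a list of 6 numbers: the shift along the tool's x, y, z in cm, then the turn, a rotation vector about the tool's x, y, z in rad. In form: [[tx, ty, tz, rx, ry, rz], ...]. A call has 1 to 12 rows; each row is the pose to reach, as a shift and turn from the pose measured when the call began, along the tool's axes at that moment; what a row does not reach only later rows make up. A row lasts 1/10 s, in which the tool goes at most 50 mm and 8.59 degrees, less where a joint would pass 70% of its speed; a pose out of reach is approached as far as the arm can. A call with a gripper value outside its range is refused whole. OPENING is the finger opening in cm, from 0 to 8.78, set as the call begins (- or left out, the last holds). The fingers move at their own pace and stop on an object; FORCE is the grip in N (left out, the last holds). Time passes only in rows, so rows that repeat a pose let the fingers close. It gives the time, the measured TCP pose, the force and the opening at its end, in the units of the state.
- r.state(): the state, without advancing time (a new reading comes with each control period).
- r.grab_frame(name): name is "side" or "top" or "wrist"; returns the picture (480x640x3 uint8, red, green, blue); there is no depth.
- r.get_calibration(name): a dict with "K" (3x3 intrinsics, pixels), "camera_from_world" (4x4, takes a point from world to camera coordinates); the wrist camera has in their place "hand_eye" (4x4, takes a point from camera to tool coordinates, whose origin is the TCP and whose axes are the tool frame's). Camera axes: x right, y down, z forward; pixel columns grow to the right and rows downward; lengths in m; the calibration is good to about 2 mm. The wrist camera is an equidistant fisheye: a pixel r from the principal point sees the ray r / f radians off the axis. A picture is of the moment at which its call begins: read the wrist's pose just before it. get_calibration takes no time and is no camera call.
- r.sign_off(): hands the job in, once; it reports no verdict.
The state is a dict: "clock": time; "joint_pos": joint angles; "qd": joint speeds; "tau": joint torques, N m; "position": TCP position; "tool_rot": TCP orientation; "ft_force": force on the tool from outside, world axes, zero at the start; "torque": the same for the moment, N m; "finger_gap": opening from 0.0 (shut) to 1.0 (fully open).
Only numpy, scipy, OpenCV 4.12 (cv2) and the standard library are available. Lean on these libraries where they do the work, as an engineer would, in place of code of your own. Each camera call takes 0.05 s, during which the arm holds its last target. There are 200 camera calls.

## Working session

There is one attempt and no reset: what is moved stays moved. The work goes in short steps, Python scripts to look and compute and a shell command to move; the robot and the scene stay as the last step left them, time stands still between calls to the robot, and variables do not carry over. Pictures are saved under pics/ and viewed, about 8 in all and at most 12, crops included, and the job is handed in when it is done.

```bash
mkdir -p pics
python3 - <<'E'
from cell import r
import cv2
print(r.state())
for n in ("top","side"):
    cv2.imwrite(f"pics/{n}0.png",r.grab_frame(n)[:,:,::-1]); c=r.get_calibration(n); print(n,c)
print(r.get_calibration("wrist"))
E
```

```text
{'clock': 0.0, 'joint_pos': array([-1.37108660e+00,  3.59508626e-01,  1.51141047e+00, -3.36118397e-05,
        1.27248493e+00, -1.15111739e-01]), 'qd': array([-0.00152731, -0.00276062,  0.00044422, -0.00090247, -0.00011544,
       -0.00074485]), 'tau': array([ 2.73312231e-03, -5.15374196e+01, -2.70727640e+01,  6.79002190e-02,
        3.51263594e-02, -1.53273468e-04]), 'position': array([ 0.18562708, -0.56985127,  0.22181579]), 'tool_rot': array([-0.11088894,  0.69900299, -0.69772426,  0.11081209]), 'ft_force': array([-1.19513268,  0.81616968, -0.72135011]), 'torque': array([ 0.0404036 ,  0.00619365, -0.03437958]), 'finger_gap': 1.0008241307290302}
top {'K': array([[535.5237536 ,   0.        , 312.24134441],
       [  0.        , 535.5237536 , 234.36831284],
       [  0.        ,   0.        ,   1.        ]]), 'camera_from_world': array([[ 0.01868892, -0.99977466, -0.01006706, -0.00608847],
       [-0.98961998, -0.01706227, -0.14269258,  0.57283903],
       [ 0.14248866,  0.01262933, -0.98971586,  1.22771687],
       [ 0.        ,  0.        ,  0.        ,  1.        ]])}
side {'K': a
[... 235 characters left out ...]

       [-0.15315181,  0.50154721, -0.85146634,  0.13168034],
       [ 0.26494026, -0.80924752, -0.52433302,  1.0719179 ],
       [ 0.        ,  0.        ,  0.        ,  1.        ]])}
{'K': array([[371.64829954,   0.        , 314.16549514],
       [  0.        , 371.64829954, 239.68596143],
       [  0.        ,   0.        ,   1.        ]]), 'hand_eye': array([[-9.45838664e-04,  9.60675268e-01,  2.77672711e-01,
        -7.48113718e-02],
       [-5.01508956e-04, -2.77673256e-01,  9.60675446e-01,
        -1.62080601e-01],
       [ 9.99999427e-01,  7.69388628e-04,  7.44421352e-04,
        -1.26440414e-03],
       [ 0.00000000e+00,  0.00000000e+00,  0.00000000e+00,
         1.00000000e+00]])}
```

View pics/top0.png

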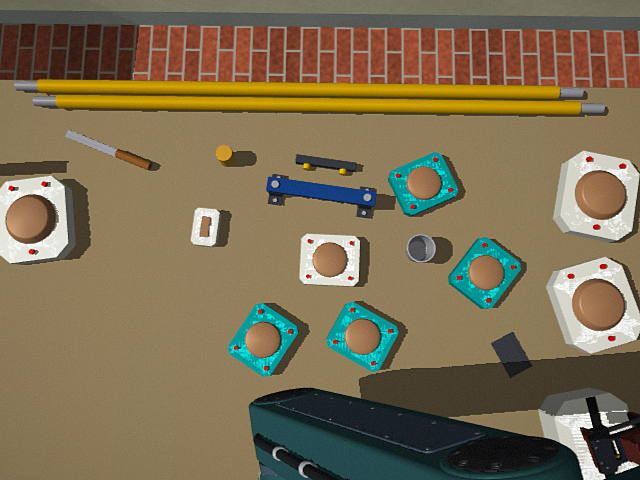

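View pics/side0.png

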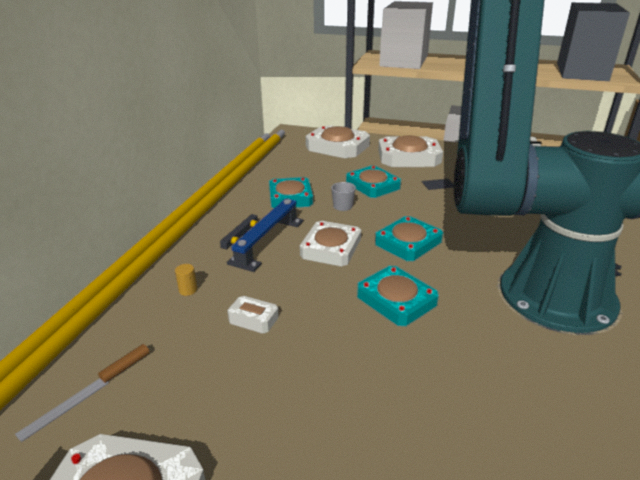

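The mould to push is the white one at top (331,260): right size, and straight in front of the bridge at (321,192). The turquoise ones at (263,340), (362,336), (486,272), (424,184) are excluded by colour. The white ones at (38,220), (600,196), (600,305), (590,430) are too large and far off. I'll confirm this in an enlarged crop.

```bash
cat > h.py <<'E'
from cell import r
import numpy as np, cv2
from scipy.spatial.transform import Rotation as R
def ray(n,uv,z):
    c=r.get_calibration(n);K=c["K"];T=c["camera_from_world"]
    uv=np.atleast_2d(uv).astype(float)
    d=np.c_[uv,np.ones(len(uv))]@np.linalg.inv(K).T@T[:3,:3]
    o=-T[:3,:3].T@T[:3,3]
    return (o+d*((z-o[2])/d[:,2])[:,None])[:,:2]
def proj(n,P):
    c=r.get_calibration(n);K=c["K"];T=c["camera_from_world"]
    q=(np.atleast_2d(P)@T[:3,:3].T+T[:3,3])@K.T
    return q[:,:2]/q[:,2:]
E
python3 - <<'E'
from h import *
im=cv2.imread("pics/top0.png"); hsv=cv2.cvtColor(im,cv2.COLOR_BGR2HSV)
x0,y0=250,140
cr=im[y0:300,x0:400]; cv2.imwrite("pics/crop.png",cv2.resize(cr,None,fx=5,fy=5,interpolation=cv2.INTER_CUBIC)[:600*2])
cv2.imwrite("pics/crop.png",cv2.resize(cr,(562,600),interpolation=cv2.INTER_CUBIC))
def comps(m,z,name,amin=3):
    sub=np.zeros_like(m);sub[y0:300,x0:400]=m[y0:300,x0:400]
    n,l,s,c=cv2.connectedComponentsWithStats(sub)
    for i in range(1,n):
        if s[i,4]>=amin: print(name,s[i,4],c[i].round(1),ray("top",c[i],z)[0].round(4))
comps(cv2.inRange(hsv,(0,170,90),(6,255,255))|cv2.inRange(hsv,(174,170,90),(180,255,255)),.03,"red")
comps(cv2.inRange(hsv,(22,200,120),(32,255,255)),.012,"yel")
comps(cv2.inRange(hsv,(5,80,90),(14,190,255)),.036,"clay",50)
b=cv2.inRange(hsv,(105,150,60),(125,255,255)); comps(b,.059,"blue",50)
w=cv2.inRange(hsv,(0,0,170),(180,60,255)); comps(w,.028,"white",100)
for m,z,n in((b,.059,"blue"),(w,.028,"white")):
    sub=np.zeros_like(m);sub[y0:300,x0:400]=m[y0:300,x0:400]
    ys,xs=np.nonzero(sub); P=ray("top",np.c_[xs,ys],z).astype(np.float32); print(n,cv2.minAreaRect(P), len(P))
E
```

```text
red 12 [397.5 175. ] [ 0.7234 -0.1997]
red 13 [309.2 240.6] [0.5593 0.0112]
red 13 [351.2 242.6] [ 0.5562 -0.0889]
red 10 [307.5 275.8] [0.4753 0.0137]
red 10 [349.8 278. ] [ 0.4719 -0.0863]
yel 31 [305.6 165.5] [0.7486 0.0241]
yel 30 [341.8 170.9] [ 0.7363 -0.0653]
clay 821 [329.2 259.2] [ 0.5151 -0.037 ]
blue 1456 [320.9 191. ] [ 0.6741 -0.0146]
white 1864 [329.  259.5] [ 0.515  -0.0365]
blue ((0.6742767691612244, -0.013947993516921997), (0.2580036520957947, 0.034810904413461685), 82.60550689697266) 1456
white ((0.579335629940033, -0.0005323439836502075), (0.2384883612394333, 0.24634595215320587), 82.97577667236328) 1907
```

View pics/crop.png

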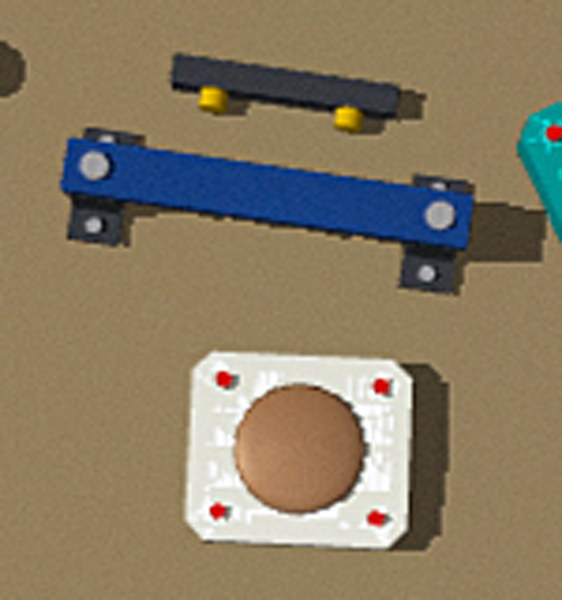

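The crop confirms the white slab with four studs (spacing 84 x 100 mm) and a clay disc. The bumpers are at crop (212,100) and (348,119), and measure 90 mm apart as specified. The mould sits about 44 mm off the middle line. Plan: push sideways with two fingers on its -y side, which also squares it, then push from behind.

```bash
cat >> h.py <<'E'
BO=np.array([.6742,-.0148]); BY=-.133
bx=np.array([np.cos(BY),np.sin(BY)]); by=np.array([-bx[1],bx[0]])
def tob(p): d=np.asarray(p)[...,:2]-BO; return np.stack([d@bx,d@by],-1)
def goto(bxy,z,yaw,flip=0):
    """row for TCP at bridge-frame xy (m), height z, tool x at yaw from bridge x"""
    s=r.state(); R0=R.from_quat(s["tool_rot"]); p=np.r_[BO+bxy[0]*bx+bxy[1]*by,z]
    a=BY+yaw; X=np.array([np.cos(a),np.sin(a),0]); Y=np.array([0,0,-1.]); M=R.from_matrix(np.c_[X,Y,np.cross(X,Y)])
    return np.r_[R0.inv().apply(p-s["position"])*100,(R0.inv()*M).as_rotvec()].round(2)
def where():
    s=r.state(); M=R.from_quat(s["tool_rot"]).as_matrix()
    print("t",round(s["clock"],2),"b",(tob(s["position"])*1000).round(1),"z",(s["position"][2]*1000).round(1),"yaw_b",round(np.arctan2(M[1,0],M[0,0])-BY,3),"down",M[:,1].round(3),"F",s["ft_force"].round(1),"q",s["joint_pos"].round(2),"gap",round(s["finger_gap"],2))
def blobs(m,z,n,amin=3,roi=None):
    k,l,s,c=cv2.connectedComponentsWithStats(m); out=[]
    for i in range(1,k):
        if s[i,4]>=amin and (roi is None or (roi[0]<c[i][0]<roi[2] and roi[1]<c[i][1]<roi[3])): out.append(c[i])
    return np.array(out)
def studs(roi=(270,150,372,300)):
    im=r.grab_frame("top")[:,:,::-1]; h=cv2.cvtColor(im,cv2.COLOR_BGR2HSV)
    m=cv2.inRange(h,(0,150,80),(7,255,255))|cv2.inRange(h,(173,150,80),(180,255,255))
    P=tob(ray("top",blobs(m,0,0,3,roi),.030)); return P*1000,im
E
python3 - <<'E'
from h import *
where()
nuts=ray("top",[[275.1,184.0],[367.4,197.1]],.061); print(nuts,nuts.mean(0),np.arctan2(*(nuts[1]-nuts[0]))*1, np.linalg.norm(nuts[1]-nuts[0]))
nf=ray("top",np.array([[93,224],[427,272]])/3.747+[250,140],.012);print("footnuts",tob(nf)*1000)
m=ray("top",[[309.2,240.6],[351.2,242.6],[307.5,275.8],[349.8,278]],.03); print("studs b",(tob(m)*1000).round(1),tob(m).mean(0)*1000)
print("yel",tob(ray("top",[[305.6,165.5],[341.8,170.9]],.009))*1000)
print("cup",tob(ray("top",[[420,249]],.06))*1000,"turq corners",(tob(ray("top",[[356,302],[327,342],[262,304],[299,320]],.028))*1000).round())
for yaw in (np.pi/2,-np.pi/2,0): print(yaw,goto((-.154,-.044-.07-.035),.16,yaw))
E
```

```text
t 0.1 b [-410.6 -615. ] z 221.9 yaw_b -2.694 down [-0.     0.002 -1.   ] F [ 0.2  0.2 -0.7] q [-1.37  0.36  1.51 -0.    1.27 -0.12] gap 1.0
[[ 0.68881688  0.09404272]
 [ 0.66079368 -0.12415331]] [ 0.67480528 -0.01505529] -3.013860608192171 0.2199882007662721
footnuts [[ -28.00644691  109.85127501]
 [ -27.03693635 -110.14475292]]
studs b [[-117.3   10.7]
 [-107.1  -89. ]
 [-200.9    1.9]
 [-191.   -97.6]] [-154.09231168  -43.53864075]
yel [[ 69.38434887  48.70681338]
 [ 69.08148715 -41.85147208]]
cup [[-102.12393549 -247.53556209]] turq corners [[-244. -120.]
 [-346.  -66.]
 [-282.   98.]
 [-306.    6.]]
1.5707963267948966 [-43.31   6.25 -30.88   0.     2.02   0.  ]
-1.5707963267948966 [-43.31   6.25 -30.88   0.    -1.12  -0.  ]
0 [-43.31   6.25 -30.88   0.    -2.69  -0.  ]
```

```bash
python3 -m creep '[[-43.3,6.2,-30.9,0,-1.12,0],[-43.3,6.2,-30.9,0,-1.12,0],[-43.3,6.2,-30.9,0,-1.12,0],[-43.3,6.2,-30.9,0,-1.12,0],[-43.3,6.2,-30.9,0,-1.12,0],[-43.3,6.2,-30.9,0,-1.12,0],[-43.3,6.2,-30.9,0,-1.12,0],[-43.3,6.2,-30.9,0,-1.12,0],[-43.3,6.2,-30.9,0,-1.12,0],[-43.3,6.2,-30.9,0,-1.12,0],[-43.3,6.2,-30.9,0,-1.12,0],[-43.3,6.2,-30.9,0,-1.12,0]]' 6
python3 - <<'E'
from h import *
where(); print(goto((-.154,-.149),.012,-np.pi/2))
E
```

```text
clock: 1.3
position: [0.5033, -0.1384, 0.1597]
tool_rot: [-0.465, 0.533, -0.531, 0.467]
ft_force: [-1.4, -1.0, 1.0]
finger_gap: 0.684
t 1.3 b [-153.  -145.1] z 159.7 yaw_b -1.569 down [-0.     0.003 -1.   ] F [-1.4 -1.   1. ] q [-0.4   0.32  1.75  0.    1.07 -0.27] gap 0.68
[ 0.43 14.77 -0.09  0.    0.   -0.  ]
```

```bash
python3 -m creep '[[0.4,5,-0.1,0,0,0],[0.4,9,-0.1,0,0,0],[0.4,12,-0.1,0,0,0],[0.4,14,-0.1,0,0,0],[0.4,14.8,-0.1,0,0,0],[0.4,14.8,-0.1,0,0,0],[0.4,14.8,-0.1,0,0,0]]'
python3 - <<'E'
from h import *
where(); print(goto((-.154,-.080),.012,-np.pi/2))
E
```

```text
clock: 2.0
position: [0.5021, -0.1424, 0.0124]
tool_rot: [-0.465, 0.533, -0.531, 0.467]
ft_force: [0.5, 0.5, -0.8]
finger_gap: 0.682
t 2.0 b [-153.7 -149.3] z 12.4 yaw_b -1.57 down [ 0.     0.003 -1.   ] F [ 0.5  0.5 -0.8] q [-0.41  0.54  1.88  0.    0.73 -0.28] gap 0.68
[-6.93  0.06 -0.03 -0.    0.   -0.  ]
```

```bash
python3 -m creep '[[-0.8,0,0,0,0,0],[-1.5,0,0,0,0,0],[-2,0,0,0,0,0],[-2.4,0,0,0,0,0],[-2.8,0,0,0,0,0],[-3.2,0,0,0,0,0],[-3.6,0,0,0,0,0],[-4,0,0,0,0,0],[-4.4,0,0,0,0,0],[-4.8,0,0,0,0,0],[-5.2,0,0,0,0,0],[-5.5,0,0,0,0,0]]'
python3 - <<'E'
from h import *
where(); P,im=studs(); print(P.round(1),P.mean(0)); print(goto((-.154,-.080),.012,-np.pi/2)); cv2.imwrite("pics/t1.png",cv2.resize(im[130:310,220:420],(660,594),interpolation=cv2.INTER_CUBIC))
E
```

```text
clock: 3.2
position: [0.51, -0.0881, 0.013]
tool_rot: [-0.465, 0.532, -0.532, 0.467]
ft_force: [-0.5, -5.0, 2.8]
finger_gap: 0.683
t 3.2 b [-153.1  -94.4] z 13.0 yaw_b -1.569 down [ 0.002  0.001 -1.   ] F [-0.5 -5.   2.8] q [-0.31  0.53  1.89  0.    0.72 -0.18] gap 0.68
[[-104.7   36.6]
 [-104.1  -59.2]
 [-176.6  -95. ]
 [-188.9   36.3]
 [-188.9  -61.1]] [-152.63929132  -28.47591968]
[-1.4   0.1  -0.09 -0.    0.   -0.  ]
```

View pics/t1.png

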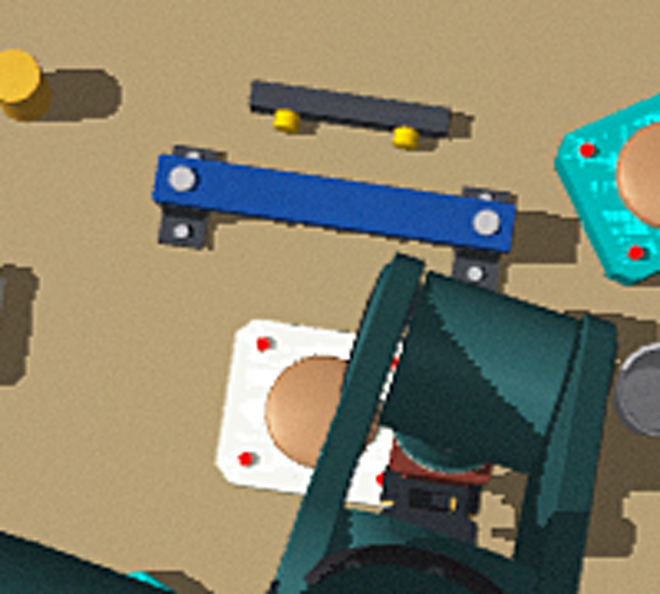

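The mould is now square (left studs at (263,344) and (246,459) give yaw of about 0), with its centre at y≈-14 mm. I'll push the remaining 14 mm, then back off.

```bash
python3 -m creep '[[-0.3,0.1,0,0,0,0],[-0.6,0.1,0,0,0,0],[-0.9,0.1,0,0,0,0],[-1.2,0.1,0,0,0,0],[-1.4,0.1,0,0,0,0],[-1.4,0.1,0,0,0,0],[-1.4,0.1,0,0,0,0],[0,0,0,0,0,0],[3,0,0,0,0,0],[4,-3,0,0,0,0],[4,-8,0,0,0,0],[4,-12,0,0,0,0]]'
python3 - <<'E'
from h import *
where(); print(goto((-.243,0),.13,0))
E
```

```text
clock: 4.45
position: [0.5037, -0.1281, 0.1341]
tool_rot: [-0.465, 0.533, -0.531, 0.467]
ft_force: [0.5, 0.8, -0.3]
finger_gap: 0.684
t 4.45 b [-154.  -134.9] z 134.1 yaw_b -1.571 down [ 0.     0.003 -1.   ] F [ 0.5  0.8 -0.3] q [-0.38  0.35  1.78  0.    1.01 -0.25] gap 0.68
[-13.49   0.46  -8.9   -0.    -1.57  -0.  ]
```

```bash
python3 -m creep '[[-12.6,0,-8.1,0,-1.57,0],[-12.6,0,-8.1,0,-1.57,0],[-12.6,0,-8.1,0,-1.57,0],[-12.6,0,-8.1,0,-1.57,0],[-12.6,0,-8.1,0,-1.57,0],[-12.6,0,-8.1,0,-1.57,0],[-13.5,0,-8.1,0,-1.57,0],[-13.5,0,-8.1,0,-1.57,0],[-13.5,0,-8.1,0,-1.57,0],[-13.5,0,-8.1,0,-1.57,0],[-13.5,0,-8.1,0,-1.57,0],[-13.5,0,-8.1,0,-1.57,0]]' 7.5
python3 - <<'E'
from h import *
where(); print(goto((-.235,0),.012,0)); P,im=studs(); print(P.round(1))
s=r.state(); w=r.grab_frame("wrist"); cv2.imwrite("pics/w1.png",w[:,:,::-1]); cv2.imwrite("pics/t2.png",im)
E
```

```text
clock: 5.65
position: [0.4405, 0.0164, 0.1342]
tool_rot: [-0.704, 0.048, -0.047, 0.707]
ft_force: [-0.8, 0.1, 0.3]
finger_gap: 0.853
t 5.65 b [-2.358e+02 -1.000e-01] z 134.2 yaw_b -0.001 down [-0.001  0.004 -1.   ] F [-0.8  0.1  0.3] q [-0.12  0.25  1.95  0.    0.95 -1.56] gap 0.85
[ 0.1  12.22 -0.04 -0.   -0.   -0.  ]
[[-104.2   51. ]
 [-103.5  -48.6]]
```

View pics/w1.png

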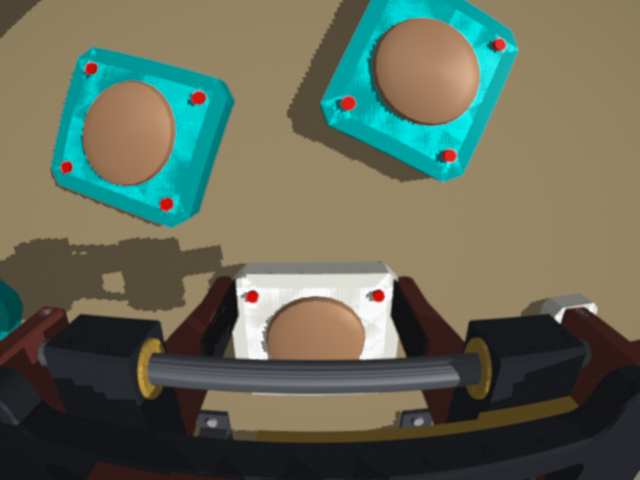

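The wrist view shows the mould square ahead, with rear studs at (252,296) and (378,296). The foot nuts at (212,423) and (418,422) share its midline (u=315). The turquoise slabs are clear of the fingers. Descend and push.

```bash
python3 -m creep '[[0.1,4,0,0,0,0],[0.1,8,0,0,0,0],[0.1,11,0,0,0,0],[0.1,12.2,0,0,0,0],[0.1,12.2,0,0,0,0],[0.1,12.2,0,0,0,0],[0.8,12.2,0,0,0,0],[1.5,12.2,0,0,0,0],[2,12.2,0,0,0,0],[2.5,12.2,0,0,0,0],[3,12.2,0,0,0,0],[3.5,12.2,0,0,0,0]]'
python3 - <<'E'
from h import *
where(); print(goto((-.1,0),.012,0))
E
```

```text
clock: 6.95
position: [0.4716, 0.0127, 0.0124]
tool_rot: [-0.704, 0.051, -0.045, 0.707]
ft_force: [-7.7, 1.4, 8.1]
finger_gap: 0.854
t 6.95 b [-204.5    0.4] z 12.4 yaw_b -0.003 down [-0.008  0.005 -1.   ] F [-7.7  1.4  8.1] q [-0.12  0.5   1.98  0.01  0.67 -1.56] gap 0.85
[ 1.045e+01 -5.000e-02 -1.000e-02 -0.000e+00 -0.000e+00 -1.000e-02]
```

```bash
python3 -m creep '[[0.5,0,0,0,0,0],[1,0,0,0,0,0],[1.5,0,0,0,0,0],[2,0,0,0,0,0],[2.5,0,0,0,0,0],[3,0,0,0,0,0],[3.5,0,0,0,0,0],[4,0,0,0,0,0],[4.5,0,0,0,0,0],[5,0,0,0,0,0],[5.5,0,0,0,0,0],[6,0,0,0,0,0]]'
python3 - <<'E'
from h import *
where(); P,im=studs(); print(P.round(1)); w=r.grab_frame("wrist"); cv2.imwrite("pics/w2.png",w[:,:,::-1]); cv2.imwrite("pics/t3.png",cv2.resize(im[130:310,220:420],(660,594),interpolation=cv2.INTER_CUBIC))
print(goto((-.072,0),.012,0))
E
```

```text
clock: 8.15
position: [0.5281, 0.005, 0.012]
tool_rot: [-0.704, 0.053, -0.043, 0.707]
ft_force: [-9.1, 1.6, 8.7]
finger_gap: 0.852
t 8.15 b [-147.4    0.3] z 12.0 yaw_b -0.003 down [-0.013  0.005 -1.   ] F [-9.1  1.6  8.7] q [-0.12  0.55  1.85  0.01  0.76 -1.56] gap 0.85
[[-33.8 -45.4]]
[ 7.26 -0.06 -0.   -0.   -0.   -0.01]
```

View pics/t3.png

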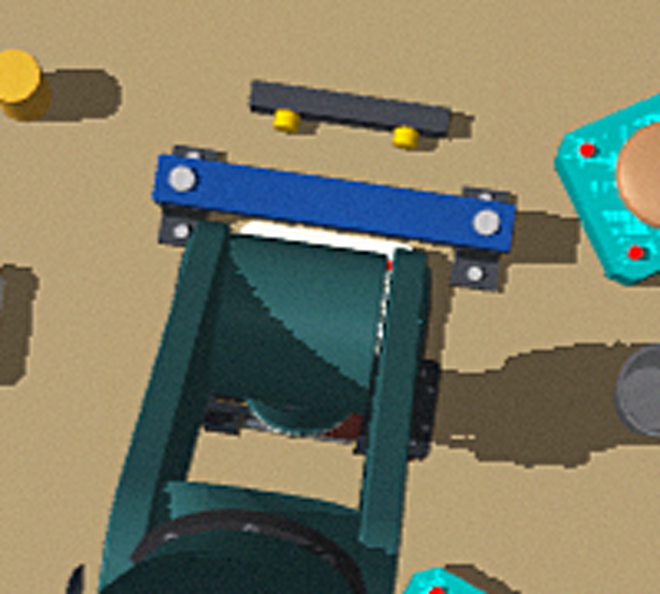

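The top view shows the mould's front edge, crop (244,227) to (411,249), parallel to the beam and entering between the posts. Quick numeric centring check, using white pixels beside the arm.

Run:
```python
from h import *
print((tob(ray("top",np.array([[244,227],[411,249]])/3.3+[220,130],.028))*1000).round(1))
im=cv2.imread("pics/w2.png"); cv2.imwrite("pics/w2c.png",cv2.resize(im[220:480,120:510],(800,533),interpolation=cv2.INTER_CUBIC))
```

```text
[[-21.8  62.7]
 [-19.8 -60.6]]
```

View pics/w2c.png

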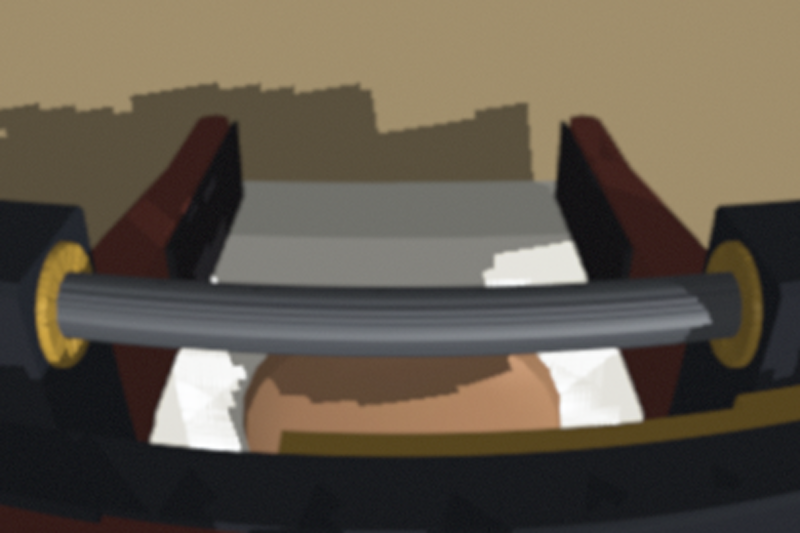

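The mould is centred to about 1 mm and square, with both fingers on its rear face. Continue.

```bash
python3 -m creep '[[0.6,0,0,0,0,0],[1.2,0,0,0,0,0],[1.8,0,0,0,0,0],[2.4,0,0,0,0,0],[3,0,0,0,0,0],[3.6,0,0,0,0,0],[4.2,0,0,0,0,0],[4.8,0,0,0,0,0],[5.4,0,0,0,0,0],[6,0,0,0,0,0],[6.4,0,0,0,0,0],[6.8,0,0,0,0,0]]'
python3 - <<'E'
from h import *
where(); print(goto((-.07,0),.012,0))
E
```

```text
clock: 9.45
position: [0.5961, -0.0043, 0.0116]
tool_rot: [-0.704, 0.053, -0.043, 0.707]
ft_force: [-9.9, 0.6, 8.8]
finger_gap: 0.853
t 9.45 b [-78.8   0.1] z 11.6 yaw_b -0.003 down [-0.013  0.005 -1.   ] F [-9.9  0.6  8.8] q [-0.13  0.61  1.69  0.    0.85 -1.56] gap 0.85
[ 0.88 -0.05 -0.01 -0.   -0.   -0.01]
```

```bash
python3 -m creep '[[0.3,0,0,0,0,0],[0.5,0,0,0,0,0],[0.7,0,0,0,0,0],[0.8,0,0,0,0,0],[0.9,0,0,0,0,0],[0.9,0,0,0,0,0]]'
python3 - <<'E'
from h import *
where()
E
```

```text
clock: 10.05
position: [0.6032, -0.0052, 0.0117]
tool_rot: [-0.704, 0.054, -0.042, 0.707]
ft_force: [-7.1, 0.6, 6.8]
finger_gap: 0.856
t 10.05 b [-71.6   0.1] z 11.7 yaw_b -0.003 down [-0.017  0.006 -1.   ] F [-7.1  0.6  6.8] q [-0.13  0.62  1.67  0.    0.86 -1.56] gap 0.86
```

```bash
python3 -m creep '[[0.2,0,0,0,0,0],[0.3,0,0,0,0,0],[0.4,0,0,0,0,0],[0.5,0,0,0,0,0],[0.5,0,0,0,0,0]]'
python3 - <<'E'
from h import *
where()
E
```

```text
clock: 10.55
position: [0.6037, -0.0052, 0.0116]
tool_rot: [-0.704, 0.057, -0.039, 0.707]
ft_force: [-11.8, 1.7, 10.6]
finger_gap: 0.856
t 10.55 b [-71.2   0.2] z 11.6 yaw_b -0.003 down [-0.025  0.007 -1.   ] F [-11.8   1.7  10.6] q [-0.13  0.62  1.67  0.    0.88 -1.56] gap 0.86
```

```bash
python3 -m creep '[[0.3,0,0,0,0,0],[0.5,0,0,0,0,0],[0.7,0,0,0,0,0],[0.7,0,0,0,0,0]]'
python3 - <<'E'
from h import *
where();s=r.state();print(s["torque"]); P,im=studs(); cv2.imwrite("pics/t4.png",cv2.resize(im[130:310,220:420],(660,594),interpolation=cv2.INTER_CUBIC))
sd=r.grab_frame("side")[:,:,::-1]; cv2.imwrite("pics/s4.png",cv2.resize(sd[180:290,200:380],(800,489),interpolation=cv2.INTER_CUBIC))
E
```

```text
clock: 10.95
position: [0.6036, -0.0052, 0.0113]
tool_rot: [-0.703, 0.062, -0.034, 0.707]
ft_force: [-18.9, 2.4, 15.5]
finger_gap: 0.852
t 10.95 b [-71.3   0.1] z 11.3 yaw_b -0.003 down [-0.038  0.008 -0.999] F [-18.9   2.4  15.5] q [-0.13  0.63  1.65  0.    0.9  -1.56] gap 0.85
[3.02125847e-01 2.70281933e+00 1.17279849e-03]Traceback (most recent call last):
  File "<stdin>", line 2, in <module>
  File "h.py", line 33, in studs
    P=tob(ray("top",blobs(m,0,0,3,roi),.030)); return P*1000,im
          ~~~^^^^^^^^^^^^^^^^^^^^^^^^^^^^^^^
  File "h.py", line 7, in ray
    d=np.c_[uv,np.ones(len(uv))]@np.linalg.inv(K).T@T[:3,:3]
      ~~~~~~~~~~~~~~~~~~~~~~~~~~^~~~~~~~~~~~~~~~~~~
ValueError: matmul: Input operand 1 has a mismatch in its core dimension 0, with gufunc signature (n?,k),(k,m?)->(n?,m?) (size 3 is different from 1)
```

The force rose to 19 N with no further travel, so the mould is seated. Back off level, then lift and look.

```bash
python3 -m creep '[[-0.2,0,0,0,0,0],[-0.8,0,0,0,0,0.02],[-2,0,0,0,0,0.04],[-3.5,0,0,0,0,0.04],[-4,-3,0,0,0,0.04],[-4.5,-8,0,0,0,0.04],[-6,-13,0,0,0,0.04],[-9,-17,0,0,0,0.04],[-13,-20,0,0,0,0.04],[-16,-20,0,0,0,0.04],[-16,-20,0,0,0,0.04],[-16,-20,0,0,0,0.04]]'
python3 - <<'E'
from h import *
where(); im=r.grab_frame("top")[:,:,::-1]; cv2.imwrite("pics/t4.png",cv2.resize(im[130:310,220:420],(660,594),interpolation=cv2.INTER_CUBIC))
cv2.imwrite("pics/t4full.png",im)
sd=r.grab_frame("side")[:,:,::-1]; cv2.imwrite("pics/s4.png",cv2.resize(sd[180:290,200:380],(800,489),interpolation=cv2.INTER_CUBIC))
E
```

```text
clock: 12.2
position: [0.4531, 0.0147, 0.2179]
tool_rot: [-0.702, 0.075, -0.021, 0.708]
ft_force: [0.2, -0.6, -0.8]
finger_gap: 0.852
t 12.2 b [-2.231e+02 -1.000e-01] z 217.9 yaw_b -0.002 down [-0.076  0.014 -0.997] F [ 0.2 -0.6 -0.8] q [-0.12  0.19  1.76  0.    1.26 -1.56] gap 0.85
```

View pics/t4.png

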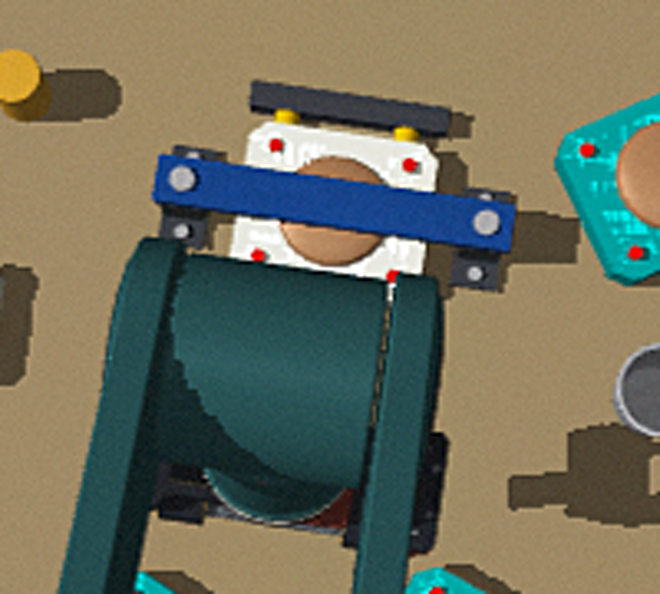

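View pics/s4.png

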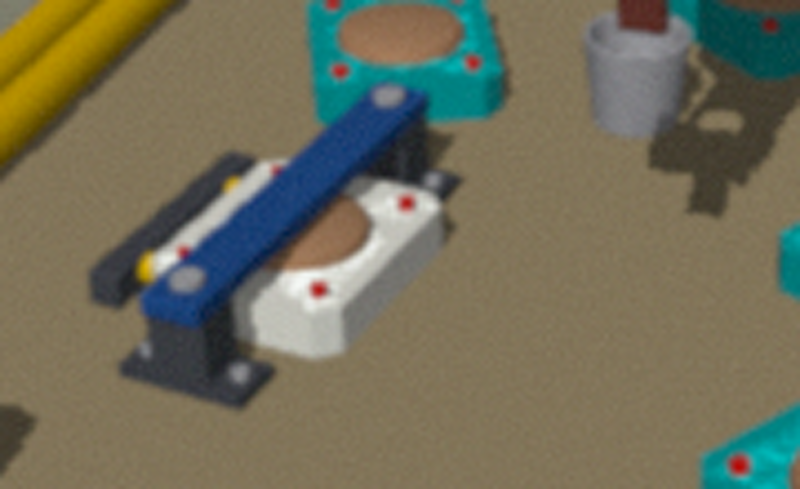

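The mould is under the beam and touching both bumpers (crop (287,117) and (404,134)), with front studs at (276,145) and (409,165). The side view shows it flat. Numeric check of pose and bystanders:

Run:
```python
from h import *
im=cv2.imread("pics/t4full.png");h=cv2.cvtColor(im,cv2.COLOR_BGR2HSV)
m=cv2.inRange(h,(0,150,80),(7,255,255))|cv2.inRange(h,(173,150,80),(180,255,255))
P=tob(ray("top",blobs(m,0,0,4,(285,150,362,220)),.030))*1000; print(P.round(1), (P[:2].mean(0)-[42,0]).round(1),np.arctan2(*(P[1]-P[0])))
a=cv2.imread("pics/top0.png")
for n,(u,v) in dict(cup=(420,249),sleeve=(225,155),small=(207,227)).items():
    d=cv2.absdiff(a,im)[v-25:v+25,u-20:u+20].max(2); print(n,(d>40).sum())
```

```text
[[ 43.3  50. ]
 [ 42.7 -49.6]
 [-40.8  50.2]
 [-41.2 -48.4]] [1.  0.2] -3.1353586454493687
cup 389
sleeve 0
small 0
```

```bash
python3 -c "
from cell import r
print(r.sign_off())"
```

```text
the job is handed in; nothing more can be done
None
```

The white mould is home under the bridge, square against both yellow bumpers, and I handed the job in at about 12 s of the 61 s allowed. I pushed it 44 mm sideways with two fingertips to centre and square it. Then I pushed it from behind, under the beam, until the force rose to about 19 N forward with no further travel. The fingers also pressed down with up to about 15 N during this push. I then drew the hand back and lifted it clear.

**Final pose:** the top camera puts the mould within 1 mm of home along the push. It is 0.2 mm off the middle line and turned less than 0.01 rad. The side view shows it lying flat, touching both bumpers, with no contact with the bridge.

**Bystanders:** the pictures show no change at the sleeve or the small mould. The check at the cup did find changed pixels. I put these down to the gripper's shadow, because the cup appears in the same place by eye and the hand never came near it, but I did not measure it again.

**Disagreement:** in the first picture the bumpers measured about 3 mm to one side of the middle line found from the bridge. I centred the mould on the bridge posts, as asked.

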